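Index the clutch turntable to the yellow bolt and set its torque

TASK

Get the clutch ready for tightening its next bolt: by its red crank post, turn the flywheel turntable clockwise until the yellow bolt stands at the red pointer and the turntable has clicked into its detent there, and turn the black torque knob so that its white line points at the yellow mark. Leave everything else on the bench where it is.

Things in the scene. Friction and masses are not known exactly. Their poses are not given: they have to be found in the camera images.
- fixture: blue indexing fixture bolted to the bench. Origin on the turntable's axis at bench height; x points to the red pointer. Plate 270 x 270 x 15 mm, with a 120 mm wide extension at -y carrying a grey console (100 x 100 mm, top 60 mm above the bench), knob axis at y = -200 mm. Pointer and brass detent roller on a tower at x = 122 to 190 mm, 54 mm high
- turntable (a joint): its angle, rad, counter-clockwise from above; 0 = yellow bolt at the pointer; stops at -0.9 and 3.0, starts 0.95 to 2.2. Dark steel flywheel 230 mm across, top 45 mm above the bench, clutch cover and bolts to 55 mm. A sprung roller drops between two rim dowels every 60 degrees and pulls it in from about 5 degrees either side; passing a dowel takes 4 to 8 N at the crank post
- crank_top (a point): centre of the top of the upright red crank post on the turntable: 20 mm across, standing 64 mm clear (from 51 to 115 mm above the bench), 85 mm from the turntable's axis; grip or push it to turn the turntable. With the yellow bolt at the pointer it stands at the fixture's y = +85 mm
- yellow_bolt (a point): centre of the top of the yellow bolt head (20 mm across, with a yellow stripe out to the rim), 88 mm from the turntable's axis, 55 mm above the bench; the other five bolts are bare steel
- pointer_tip (a point): tip of the fixed red pointer, 122 mm from the turntable's axis, 54 mm above the bench
- torque_knob (a joint): angle of the torque knob, rad, counter-clockwise from above; 0 = its white line exactly at the yellow mark; travel -0.9 to 2.3, starts 0.7 to 1.35 (so it must be turned clockwise); it stays where it is left
- knob_grip (a point): point on the torque knob's axis, 99 mm above the bench, in the middle of the upper half of its black bar grip: bar 46 mm long, 14 mm thick, from 71 to 107 mm above the bench, on a grey disc 48 mm across. This frame turns with the knob: x lies along the bar towards the end with the white line
- knob_mark (a point): the yellow mark on the console's scale, 36 mm from the knob's axis, 62 mm above the bench; the other, thin white ticks are 30 degrees apart
- socket: loose steel wrench socket, 28 mm across, 32 mm high, standing on the plate's left front corner; origin at its underside
- drain_plug: loose brass plug, 26 mm across, 24 mm high, standing on the plate's right front corner; origin at its underside
- spray_can: loose blue spray can, 54 mm across, 180 mm high, left of the fixture; origin at its underside
- oil_bottle: loose black bottle with red cap, 72 mm across, 190 mm high, right of the fixture; origin at its underside
- tin: loose blue and white tin, 70 mm across, 100 mm high, left of the fixture; origin at its underside
- screwdriver: loose screwdriver with red handle, 200 mm long, lying left of the fixture; origin at its underside
- wrench: loose steel wrench, 180 mm long, lying right of the fixture; origin at its underside
- green_bin: loose green bin of bolts, 150 x 100 x 70 mm, right of the fixture; origin at its underside

How it is judged:
By the outcome, as a careful person would: the job done as asked, in the order asked, and still so for the second after the job is handed in, with the robot touching nothing.
It also fails if it takes over 48 s, if anything falls off the work surface, if the arm or the gripper's body presses on something with over 40 N, if the wrist force passes 120 N, or if a joint passes its speed limit or range.

ROBOT

A 6-joint arm with a two-finger parallel gripper is mounted at the origin on the work surface. World frame = base frame: x ahead of the robot, y to its left, z up, the work surface at z = 0. Lengths are in m, angles in rad, forces in N, time in s.
With the tool pointing down it reaches from about 0.2 to 0.875 m from the base axis. Payload 3.4 kg.
Tool frame: the origin (TCP) lies between the finger pads; the fingertips stand 25 mm ahead of it and the grasp point (between the pads) lies 6 mm ahead of it (r.nose_length is the z of the fingertips in the tool frame, in m); z points along the fingers, x is the direction in which the jaws open and shut, and the axes are right-handed (so a half turn about z gives the same grasp; the last joint's range is limited). The gripper opens to 94 mm and grips with 3 to 60 N. Pads are 16 mm wide; open, the fingers measure 119 mm over their backs; the gripper's body (75 mm by 177 mm) begins 78 mm behind the grasp point.
Start: joints at [-1.411, 0.276, 1.505, -0, 1.361, -0.121], TCP at [0.159, -0.553, 0.23] pointing down, gripper open.
Joint ranges: [-2.89, 2.89], [-0.75, 2.08], [0.22, 2.7], [-1.18, 4.32], [0.11, 2.71], [-2.7, 2.7]. Speed limits (rad/s): [2.57, 2.57, 3.14, 3.14, 3.14, 3.14].

INTERFACE

Orientations are given as a unit quaternion [w, x, y, z].
In Python, from plant import r, gripper_to, inverse_kinematics, vision, models, telemetry gives the robot as it stands. Calls block until the motion is done:
- r.move_to(position, orientation): joint-space move of the TCP to a pose.
- r.move_l(position, rot=None, vel=0.15, guard=None): straight line of the TCP; rot=None keeps the orientation; vel is the mean speed in m/s. With guard (N) it stops when the force on the tool has changed by that much, and returns True; else False.
- r.movej(angles): joint-space move.
- gripper_to(opening, f_grip=None): finger opening in m; f_grip is the grip in N (None keeps the last); returns when the fingers have stopped.
- r.hold(seconds).
- inverse_kinematics(position, orientation): joint angles nearest the present ones, or None.
- vision.snapshot(name): name is "side" or "top"; returns the picture (480x640x3 uint8, red, green, blue); there is no depth.
- vision.get_calibration(name): a dict with "fx", "fy", "cx", "cy" (pixels), "D" ([k1, k2, p1, p2, k3] as OpenCV has them; the pictures are not rectified), "position" and "orientation" of the camera in the world. Camera axes: x right, y down, z forward; pixel columns grow to the right and rows downward; lengths in m; the calibration is good to about 2 mm. A picture is of the moment at which its call begins. get_calibration takes no time and is no camera call.
A pose or a line that the arm cannot do raises r.PlanningError and nothing moves.
- r.sign_off(): hands the job in, once; it reports no verdict.
Trained networks look in the newest picture that a camera, given by its name, has taken for a name from the list of things; names that differ only in an ending like _2 or _b are one class to them, and where a whole thing is asked for, a point or a joint stands for the part that bears it (a point fixed in the world has none). Each returns a list of dicts, best first, with "score" (0 to 1); they miss things now and then, are a little off and sometimes report something else, mostly with a low value. They report only what shows in the picture. A call takes as long as a camera call.
- models.boxes_of(thing, camera): "at" ([x, y, z] in m, in world coordinates, good to about 4 mm: the middle of the surface that is visible of it).
- models.regions_of(thing, camera): "pixels" (480x640 bool, what is visible of it).
- models.mark_of(thing, camera): "at" ([x, y, z] in m, in world coordinates, good to about 4 mm: a listed point, or the origin of a listed thing).
Readings, each from a call of its own:
- telemetry.current_t(): time.
- telemetry.current_joints(): joint angles.
- telemetry.current_dq(): joint speeds.
- telemetry.current_joint_efforts(): joint torques, N m.
- telemetry.current_ee_pos(): TCP position.
- telemetry.current_tool_rot(): TCP orientation.
- telemetry.current_wrist_force(): force on the tool from outside, world axes, zero at the start.
- telemetry.current_torque(): the same for the moment, N m.
- telemetry.current_opening(): finger opening in m.
Only numpy, scipy, OpenCV 4.12 (cv2) and the standard library are available. Lean on these libraries where they do the work, as an engineer would, in place of code of your own. Each camera call takes 0.05 s, during which the arm holds its last target. There are 200 camera calls.

## Working session

There is one attempt and no reset: what is moved stays moved. The work goes in short steps, each a Python script; the robot and the scene stay as the last script left them, time stands still between calls to the robot, and variables do not carry over. Pictures are saved under pics/ and viewed, about 8 in all and at most 12, crops included, and the job is handed in when it is done.

```bash
ls; mkdir -p pics
python3 - <<'E'
from plant import r, vision, models, telemetry
import cv2, numpy as np
for n in ("top","side"):
    im=vision.snapshot(n); cv2.imwrite(f"pics/{n}0.png",im[:,:,::-1])
    c=vision.get_calibration(n); print(n,{k:np.round(v,3).tolist() for k,v in c.items()})
    for t in "fixture turntable crank_top yellow_bolt pointer_tip torque_knob knob_grip knob_mark socket drain_plug spray_can oil_bottle tin screwdriver wrench green_bin".split():
        d=models.mark_of(t,n)
        print(t,[(np.round(x["at"],4).tolist(),round(x["score"],2), [k for k in x if k not in("at","score")]) for x in d[:2]])
print(telemetry.current_t(), telemetry.current_tool_rot())
E
```

```text
pics
top {'fx': 569.807, 'fy': 569.807, 'cx': 322.722, 'cy': 231.154, 'D': [-0.03, 0.0, 0.0, 0.0, 0.0], 'position': [0.348, 0.002, 1.432], 'orientation': [0.039, -0.702, 0.709, -0.05]}
fixture [([0.5535, 0.0497, 0.0048], 0.56, [])]Traceback (most recent call last):
  File "<stdin>", line 7, in <module>
ValueError: it knows: crank_top, drain_plug, fixture, green_bin, knob_grip, knob_mark, oil_bottle, pointer_tip, screwdriver, socket, spray_can, tin, wrench, yellow_bolt
```

Run:
```python
from plant import r, vision, models, telemetry
import cv2, numpy as np
for n in ("top","side"):
    im=vision.snapshot(n); cv2.imwrite(f"pics/{n}0.png",im[:,:,::-1])
    for t in "fixture crank_top yellow_bolt pointer_tip knob_grip knob_mark socket drain_plug spray_can oil_bottle tin screwdriver wrench green_bin".split():
        d=models.mark_of(t,n)
        print(n,t,[(np.round(x["at"],4).tolist(),round(x["score"],2), [k for k in x if k not in("at","score")]) for x in d[:2]])
print({k:np.round(v,3).tolist() for k,v in vision.get_calibration("side").items()})
print(telemetry.current_t(), telemetry.current_tool_rot())
```

```text
top fixture [([0.5552, 0.0512, 0.0048], 0.97, []), ([0.6756, 0.0784, 0.0574], 0.68, [])]
top crank_top [([0.4732, 0.0283, 0.1159], 0.62, []), ([0.6005, -0.1458, 0.0984], 0.19, [])]
top yellow_bolt [([0.5278, 0.1387, 0.0588], 0.56, [])]
top pointer_tip [([0.6746, 0.0788, 0.0549], 0.73, []), ([0.5926, 0.433, 0.0002], 0.15, [])]
top knob_grip [([0.5995, -0.1452, 0.0973], 0.71, [])]
top knob_mark [([0.6358, -0.1331, 0.0628], 0.78, [])]
top socket [([0.4204, 0.1404, 0.0152], 0.69, [])]
top drain_plug [([0.4735, -0.0838, 0.0134], 0.45, [])]
top spray_can [([0.6658, 0.4499, -0.0033], 0.9, [])]
top oil_bottle [([0.6667, -0.3996, 0.0025], 0.81, []), ([0.3472, -0.4235, 0.0053], 0.39, [])]
top tin [([0.5928, 0.4315, -0.0033], 0.89, [])]
top screwdriver [([0.3817, 0.4223, 0.0012], 0.71, [])]
top wrench [([0.3465, -0.4257, 0.0014], 0.58, [])]
top green_bin [([0.5153, -0.453, 0.0002], 0.66, []), ([0.6777, 0.0779, 0.0561], 0.49, [])]
side fixture [([0.5553, 0.0535, 0.0003], 0.98, [])]
side crank_top [([0.4746, 0.0252, 0.1142], 0.66, [])]
side yellow_bolt [([0.526, 0.1353, 0.054], 0.94, [])]
side po
[... 209 characters left out ...]
side drain_plug [([0.4766, -0.0856, 0.015], 0.52, [])]
side spray_can [([0.6632, 0.452, -0.0026], 0.57, [])]
side oil_bottle [([0.6622, -0.3984, 0.0021], 0.9, [])]
side tin [([0.5902, 0.4311, -0.0007], 0.62, [])]
side screwdriver [([0.3809, 0.4173, 0.0027], 0.72, [])]
side wrench [([0.3451, -0.4297, -0.0025], 0.89, []), ([0.6653, 0.4535, 0.0028], 0.21, [])]
side green_bin [([0.5131, -0.4505, -0.0002], 0.67, []), ([0.6338, -0.1317, 0.06], 0.32, [])]
{'fx': 578.931, 'fy': 578.931, 'cx': 309.521, 'cy': 232.588, 'D': [0.046, 0.0, 0.0, 0.0, 0.0], 'position': [0.387, -0.975, 0.958], 'orientation': [-0.409, 0.909, -0.065, 0.034]}
1.6 [ 4.38145871e-05  7.99093373e-01 -6.01206934e-01  2.68874400e-05]
```

View pics/top0.png

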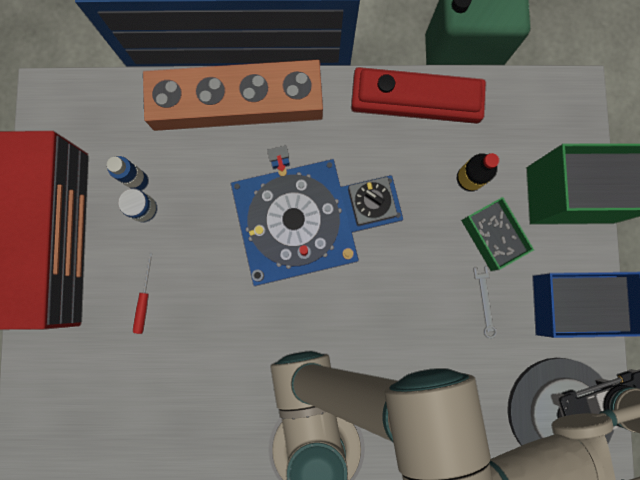

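View pics/side0.png

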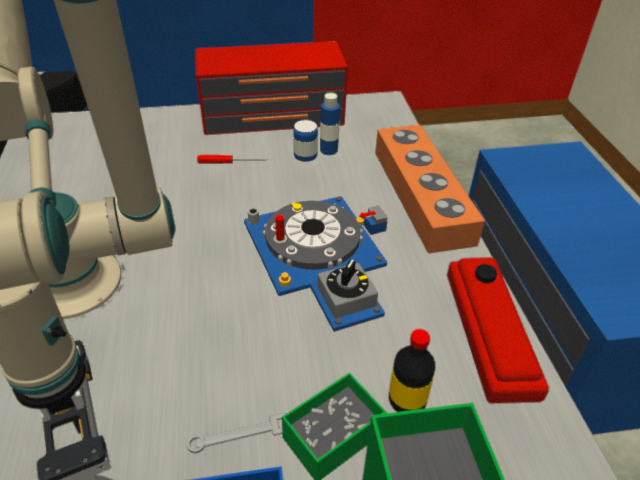

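The top view shows the fixture at about (293,220): crank at (304,251), yellow bolt at (257,231), pointer at (281,165), knob at (373,199) with its mark at (369,187). Both views agree with the given sizes: the fixture yaw is about 0.225 and the turntable about +1.65 rad. I'll turn the crank first and zoom in on the knob in the same step.

```bash
cat > h.py <<'E'
from plant import r, gripper_to, inverse_kinematics, vision, models, telemetry
import cv2, numpy as np
from scipy.spatial.transform import Rotation as R
C=np.array([.5550,.0517]); YAW=.2255
G=.006  # grasp point ahead of TCP
def quat(a):  # tool down, jaws opening along world angle a
    x=np.array([np.cos(a),np.sin(a),0]); z=np.array([0,0,-1.])
    q=R.from_matrix(np.c_[x,np.cross(z,x),z]).as_quat(); return np.r_[q[3],q[:3]]
def pose(xy,zg): return [float(xy[0]),float(xy[1]),zg+G]
def crank(th): 
    p=YAW+np.pi/2+th; return C+.085*np.array([np.cos(p),np.sin(p)]), p-np.pi/2
E
python3 - <<'E'
from h import *
th=1.65
for t in (th,.8,0):
    xy,a=crank(t); print(t,xy,a,np.round(inverse_kinematics(pose(xy,.09),quat(a)),2))
    print(np.round(inverse_kinematics(pose(xy,.16),quat(a)),2))
im=cv2.imread("pics/top0.png")[165:235,335:410]; im2=cv2.imread("pics/side0.png")[250:320,310:385]
o=np.hstack([cv2.resize(i,None,fx=5,fy=5,interpolation=cv2.INTER_CUBIC) for i in(im,im2)])
cv2.imwrite("pics/knob0.png",o)
E
```

```text
1.65 [0.47391545 0.02619911] 1.8754999999999997 [-0.09  0.25  1.92 -0.    0.98 -1.97]
[-0.09  0.17  1.81 -0.    1.15 -1.97]
0.8 [0.48232724 0.09578707] 1.0255 [ 0.05  0.27  1.88 -0.    0.99 -0.97]
[ 0.05  0.2   1.78 -0.    1.16 -0.97]
0 [0.53599453 0.13454801] 0.22550000000000003 [ 0.12  0.35  1.75 -0.    1.04 -0.11]
[ 0.12  0.29  1.66 -0.    1.2  -0.11]
```

View pics/knob0.png

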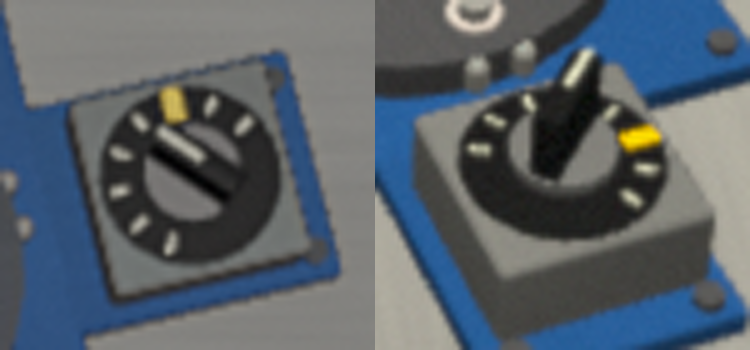

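The crop shows the ring centre at about (190,174) and the yellow mark at (173,105), so the mark lies along the fixture's +x. The white line is about 42° counter-clockwise of it. Next I'll turn the crank.

Run:
```python
from h import *
gripper_to(.06,20)
th=1.65; xy,a=crank(th)
r.move_to(pose(xy,.18),quat(a))
print("stop",r.move_l(pose(xy,.09),vel=.12,guard=8))
gripper_to(.01,25); print("open",telemetry.current_opening(),telemetry.current_wrist_force())
for t in np.linspace(th,0,12)[1:]:
    xy,a=crank(t); r.move_l(pose(xy,.09),quat(a),vel=.12)
    print(round(t,2),np.round(telemetry.current_wrist_force(),1),round(telemetry.current_opening(),4))
print(telemetry.current_t())
```

```text
stop False
open 0.01972350240687164 [ 0.44640668 -0.27627285  1.23442998]
1.5 [-0.8 -0.8  0.8] 0.0196
1.35 [ 1.4 -1.7  1.4] 0.0196
1.2 [ 1.2 -5.8  2.6] 0.0196
1.05 [1. 1. 1.] 0.0195
0.9 [ 2.1  0.3 -0.2] 0.0196
0.75 [ 2.2 -1.1 -0.4] 0.0198
0.6 [ 2.7 -2.7 -0.2] 0.0198
0.45 [ 2.3 -3.5 -0.4] 0.0197
0.3 [ 2.6 -4.7  0.6] 0.0201
0.15 [-1.  -8.3  3.1] 0.0197
0.0 [ 5.1 -4.7 -2.6] 0.0195
9.55
```

Run:
```python
from h import *
gripper_to(.06); p=telemetry.current_ee_pos(); r.move_l([p[0],p[1],.19],vel=.2)
r.move_to([.33,-.25,.3],quat(.2))
for n in("top","side"):
    im=vision.snapshot(n); cv2.imwrite(f"pics/{n}1.png",im[:,:,::-1])
    for t in "crank_top yellow_bolt pointer_tip knob_grip knob_mark".split():
        d=models.mark_of(t,n); print(n,t,[(np.round(x["at"],4).tolist(),round(x["score"],2)) for x in d[:1]])
    for t in("crank_top","yellow_bolt"):
        d=models.mark_of(t,n)
        if d: v=np.array(d[0]["at"])[:2]-C; print("th",np.arctan2(v[1],v[0])-YAW-(np.pi/2 if t[0]=="c" else 0))
a=cv2.imread("pics/top1.png")[140:300,225:410]; b=cv2.imread("pics/side1.png")[190:350,235:420]
cv2.imwrite("pics/c1.png",np.hstack([cv2.resize(i,(400,346),interpolation=cv2.INTER_CUBIC) for i in(a,b)]))
print(telemetry.current_t())
```

```text
top crank_top [([0.5385, 0.1371, 0.1182], 0.73)]
top yellow_bolt [([0.6405, 0.0775, 0.0567], 0.8)]
top pointer_tip [([0.6784, 0.0796, 0.0538], 0.94)]
top knob_grip [([0.5977, -0.1437, 0.1003], 0.64)]
top knob_mark [([0.6365, -0.1337, 0.0651], 0.87)]
th -0.03464324210986769
th 0.06756554469876089
side crank_top [([0.5366, 0.1353, 0.1135], 0.84)]
side yellow_bolt [([0.6403, 0.0666, 0.0533], 0.84)]
side pointer_tip [([0.6743, 0.0813, 0.0559], 0.87)]
side knob_grip [([0.5994, -0.1431, 0.101], 0.88)]
side knob_mark [([0.635, -0.1337, 0.0609], 0.69)]
th -0.008858420836503456
th -0.052567162363184566
13.4
```

View pics/c1.png

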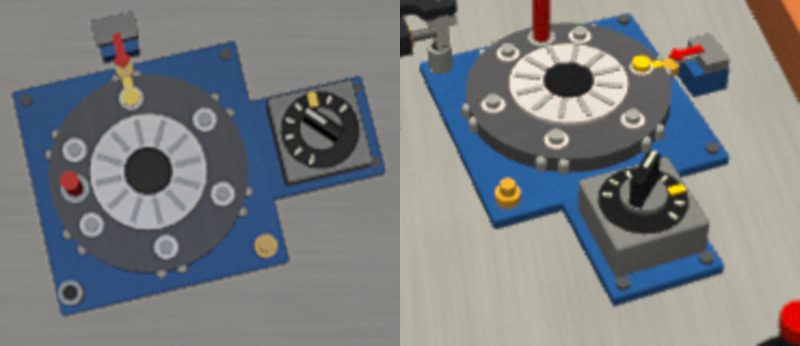

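The bolt stands at the pointer (top crop 130,97 against 122,50), lined up with the tower, and the socket and plug have not moved. Before turning the knob I'll get its mark direction precisely by fitting the scale ticks.

```bash
cat > k.py <<'E'
from h import *
from scipy.optimize import least_squares
def toplane(px,n,z):
    c=vision.get_calibration(n); K=np.array([[c["fx"],0,c["cx"]],[0,c["fy"],c["cy"]],[0,0,1]])
    u=cv2.undistortPoints(np.float64(px).reshape(-1,1,2),K,np.array(c["D"])).reshape(-1,2)
    q=c["orientation"]; d=R.from_quat([q[1],q[2],q[3],q[0]]).apply(np.c_[u,np.ones(len(u))]); p=np.array(c["position"])
    return (p+d*((z-p[2])/d[:,2])[:,None])[:,:2]
def refine(img,p,yellow=False,s=3):
    x,y=np.round(p).astype(int); w=img[y-s:y+s+1,x-s:x+s+1].astype(float)
    v=w.max(2)-(70 if yellow else 90) ; v=np.clip(v,0,None)
    yy,xx=np.mgrid[y-s:y+s+1,x-s:x+s+1]; return [(v*xx).sum()/v.sum(),(v*yy).sum()/v.sum()]
E
python3 - <<'E'
from k import *
im=cv2.imread("pics/top0.png")
cr=np.array([(173,105),(210,103),(243,125),(140,120),(122,152),(119,190),(139,224),(170,243)])
k=np.array([0,-1,-2,1,2,3,4,5])
raw=(cr+.5)/5-.5+[335,165]
for name,px in(("raw",raw),("ref",np.array([refine(im,p,s=2) for p in raw]))):
    P=toplane(px,"top",.062)
    for sel in (slice(None),slice(1,None)):
        f=lambda v:(v[:2]+v[2]*np.c_[np.cos(v[3]+k[sel]*np.pi/6),np.sin(v[3]+k[sel]*np.pi/6)]-P[sel]).ravel()
        s=least_squares(f,[.599,-.144,.036,.23]); print(name,np.round(s.x,4),"res mm",np.round(s.fun.reshape(-1,2)*1e3,1).tolist())
        v=P[0]-s.x[:2]; print("mark ang",np.arctan2(v[1],v[0]),np.hypot(*v))
L=toplane((np.array([(203,160),(161,131)])+.5)/5-.5+[335,165],"top",.107); d=L[1]-L[0]; print("line",np.arctan2(d[1],d[0]))
E
```

```text
raw [ 0.5989 -0.1421  0.0358  0.223 ] res mm [[0.7, -0.1], [-0.8, -0.4], [0.4, -0.1], [-0.5, -0.0], [-0.3, 0.7], [-0.0, -0.4], [0.5, 0.4], [0.1, -0.3]]
mark ang 0.2290521093106373 0.03509975509602747
raw [ 0.599  -0.1422  0.0359  0.2233] res mm [[-0.6, -0.4], [0.6, -0.2], [-0.4, 0.0], [-0.2, 0.8], [0.0, -0.3], [0.5, 0.5], [0.1, -0.3]]
mark ang 0.2310571433480953 0.035015438116726916
ref [ 0.5983 -0.1421  0.0358  0.2237] res mm [[0.9, 0.1], [-0.5, -0.2], [-0.2, 0.2], [-0.0, 0.0], [-0.1, -0.2], [-0.4, -0.3], [-0.2, 0.5], [0.3, -0.2]]
mark ang 0.22565160120004907 0.034873768192944306
ref [ 0.5984 -0.1421  0.036   0.2249] res mm [[-0.2, -0.2], [0.1, 0.1], [0.2, 0.1], [0.0, -0.1], [-0.3, -0.2], [-0.2, 0.6], [0.3, -0.2]]
mark ang 0.2274829353650903 0.03474885921807121
line 0.9471032263590038
```

Run:
```python
from k import *
K=np.array([.599,-.1432]); a0=.947-np.pi/2; a1=.226-np.pi/2
gripper_to(.045,35)
r.move_to(pose(K,.18),quat(a0))
print("stop",r.move_l(pose(K,.097),vel=.1,guard=8))
gripper_to(.005,35); print("open",telemetry.current_opening(),np.round(telemetry.current_wrist_force(),1),telemetry.current_torque()[2])
for a in np.linspace(a0,a1,5)[1:]:
    r.move_l(pose(K,.097),quat(a),vel=.1); print(np.round(telemetry.current_wrist_force(),1),np.round(telemetry.current_torque()[2],2))
r.hold(.3); gripper_to(.045); p=telemetry.current_ee_pos(); r.move_l([p[0],p[1],.19],vel=.15)
r.move_to([.33,-.25,.3],quat(a1))
for n in("top","side"): cv2.imwrite(f"pics/{n}2.png",vision.snapshot(n)[:,:,::-1])
a=cv2.imread("pics/top2.png")[165:235,335:410]; b=cv2.imread("pics/side2.png")[190:350,235:420]
cv2.imwrite("pics/c2.png",np.hstack([cv2.resize(a,None,fx=5,fy=5,interpolation=cv2.INTER_CUBIC),cv2.resize(b,(405,350),interpolation=cv2.INTER_CUBIC)]))
print(telemetry.current_t())
```

```text
stop False
open 0.014039992672402595 [ 3.4 -1.8 -0.2] -0.0015105709447455103
[ 2.8 -4.  -0.5] -0.03
[ 4.5 -3.2  0.9] 0.0
[ 4.1 -3.1  0. ] 0.02
[ 4.1 -3.   0.7] -0.02
20.9417
```

View pics/c2.png

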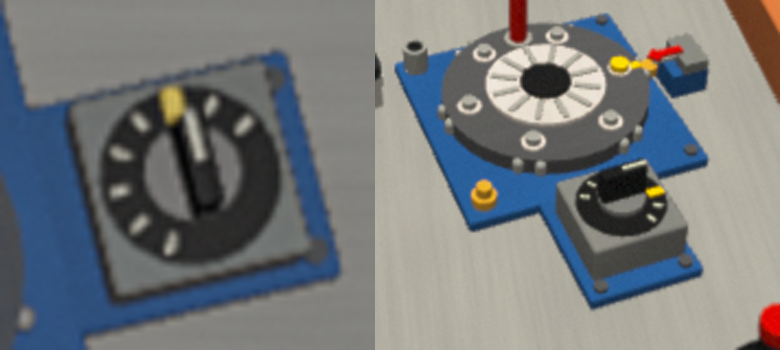

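The white line runs from about (202,160) to (188,112) in the crop, nearly parallel to the direction from ring centre to mark. The sideways offset is parallax from the bar's height. I'll put a number on it and re-check the turntable.

Run:
```python
from k import *
def line(f,box,n):
    im=cv2.resize(cv2.imread(f)[box[1]:box[3],box[0]:box[2]],None,fx=5,fy=5,interpolation=cv2.INTER_CUBIC).astype(int)
    return im
im=line("pics/top2.png",(335,165,410,235),"top")
for th in(120,140,160):
    m=(im.min(2)>th).astype(np.uint8); nl,lab,st,_=cv2.connectedComponentsWithStats(m)
    l=lab[135,195]; ys,xs=np.nonzero(lab==l)
    P=toplane(np.c_[(xs+.5)/5-.5+335,(ys+.5)/5-.5+165],"top",.107)
    w,v=np.linalg.eigh(np.cov(P.T)); d=v[:,1]*np.sign(v[0,1]); print(th,l,len(xs),P.mean(0),np.arctan2(d[1],d[0]), np.ptp(P@d))
for n in("top","side"):
    vision.snapshot(n)
    for t in("knob_grip","yellow_bolt","crank_top","pointer_tip","socket","drain_plug"):
        d=models.mark_of(t,n); print(n,t,[np.round(x["at"],4).tolist() for x in d[:1]])
```

```text
120 3 441 [ 0.60920468 -0.13948018] 0.2284038129000661 0.023859794049120864
140 2 306 [ 0.60901238 -0.13949261] 0.22435111705447353 0.02209775709750228
160 2 150 [ 0.60883602 -0.13949162] 0.22774906262489597 0.02036756293607722
top knob_grip [[0.602, -0.1446, 0.0977]]
top yellow_bolt [[0.6395, 0.0773, 0.0565]]
top crank_top [[0.5369, 0.1358, 0.1158]]
top pointer_tip [[0.6781, 0.0766, 0.0546]]
top socket [[0.4194, 0.1387, 0.0152]]
top drain_plug [[0.4727, -0.0832, 0.0144]]
side knob_grip [[0.6006, -0.1422, 0.0965]]
side yellow_bolt [[0.6418, 0.0641, 0.0563]]
side crank_top [[0.5367, 0.1329, 0.116]]
side pointer_tip [[0.6704, 0.0831, 0.0541]]
side socket [[0.422, 0.1423, 0.015]]
side drain_plug [[0.4739, -0.0832, 0.0144]]
```

Run:
```python
from h import *
print(telemetry.current_t()); r.sign_off()
```

```text
21.6417
the job is handed in; nothing more can be done
```

I gripped the red crank post and turned the flywheel clockwise by about 95°, past one dowel pair, until the yellow bolt stood at the pointer. I let go so the detent could settle it, then turned the torque knob clockwise by about 0.72 rad. The job was handed in at 21.6 s with the arm clear of everything.

**Turntable:** Single estimates of its angle after release ran from -0.05 to +0.07 rad. The two crank readings in that check gave -0.035 and -0.009 rad, within the detent's 5° pull-in. The pictures show the bolt lined up with the pointer. I did not measure the click itself, only that pull-in and the dowel forces felt on the way in.

**Knob:** The white line measures 0.224 to 0.228 rad in world angle and the yellow mark about 0.226 rad, so they agree to well under a degree.

**Other things:** The socket and drain plug measured where they started, within the networks' noise. I did not measure the remaining loose items again; the arm's moves stayed well away from them.

**Disagreement:** The networks' direct estimate of the mark's direction was about 3° off (0.284 rad). I used the fit to the scale ticks instead, because it agreed with the fixture's yaw.

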